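Lift the boiled eggs out of the egg cooker and serve two in egg cups

ROBOT

A 6-joint arm with a two-finger parallel gripper is mounted at the origin on a cart in front of the work surface, level with it; the furniture and walls round the work are solid. World frame = base frame: x ahead of the robot, y to its left, z up, the work surface at z = 0. Lengths are in m, angles in rad, forces in N, time in s.
With the tool pointing down it reaches from about 0.325 to 0.775 m from the base axis. Payload 5.5 kg.
Tool frame: the origin (TCP) lies between the finger pads; the fingertips stand 8 mm ahead of it and the grasp point (between the pads) lies 11 mm behind it (tcp_to_tips is the distance from the TCP to the fingertips, in m); z points along the fingers, y is the line along which they close (so a half turn about z gives the same grasp; the last joint's range is limited). The gripper opens to 88 mm and grips with 3 to 60 N. Pads are 20 mm wide; open, the fingers measure 115 mm over their backs; the gripper's body (75 mm by 178 mm) begins 61 mm behind the grasp point.
Start: joints at [-1.21, 0.091, 1.231, -0, 1.82, -0.057], TCP at [0.243, -0.548, 0.231] pointing down, gripper open.
Joint ranges: [-2.87, 2.87], [-0.86, 2.18], [0.17, 2.46], [-1.51, 4.65], [0.06, 2.69], [-2.65, 2.65]. Speed limits (rad/s): [2.57, 2.57, 3.01, 3.14, 3.14, 3.14].

INTERFACE

Orientations are given as a unit quaternion [w, x, y, z].
In Python, from bench import * gives the robot as it stands. Calls block until the motion is done:
- move_to(position, orientation): joint-space move of the TCP to a pose.
- move_l(position, speed=0.15, orientation=None): straight line of the TCP; orientation=None keeps the orientation; speed is the mean speed in m/s.
- movej(angles): joint-space move.
- gripper_open() and close(): open the fingers fully, or close them until they stop; the grip force is fixed at half the most.
- hold(seconds).
- inverse_kinematics(position, orientation): joint angles nearest the present ones, or None.
- state(): the state.
- get_image(name): name is "scene" or "top" or "wrist"; returns a dict with "frame" (420x560x3 uint8, blue, green, red), "depth" (420x560 float32, m along the optical axis (not along the pixel's ray), 0 where there is no reading), "camera_matrix" (3x3 intrinsics, pixels), "view" (4x4, takes a point from world to camera coordinates). Camera axes: x right, y up, looking along -z (the intrinsics and any distortion apply to the point x, -y, -z); pixel columns grow to the right and rows downward; lengths in m; the calibration is good to about 2 mm. A picture is of the moment at which its call begins.
A pose or a line that the arm cannot do raises IKError and nothing moves.
- job_done(): hands the job in; it is judged then, once.
The state is a dict: "time": time; "joint_pos": joint angles; "dq": joint speeds; "joint_torque": joint torques, N m; "ee_pos": TCP position; "ee_rot": TCP orientation; "ft_force": force on the tool from outside, world axes, zero at the start; "moment": the same for the moment, N m; "finger_gap": finger opening in m; "finger_force": force on a finger pad.
Only numpy, scipy, OpenCV 4.12 (cv2) and the standard library are available. Lean on these libraries where they do the work, as an engineer would, in place of code of your own. Each camera call takes 0.05 s, during which the arm holds its last target. There are 200 camera calls.

TASK

The eggs are done: take the wire rack by its loop handle, lift it out of the egg cooker with the three eggs in it and stand it with all its feet on the free end of the slate tray, clear of the egg cups. Once the rack is standing there, move one egg, standing upright, into each of the two egg cups on the tray (any two eggs, either cup) and leave the third in the rack. Shells crack easily: hold an egg with no more than 30 N on each side, set it down rather than drop it or knock it, and leave the salt shaker, pepper mill and mug as they stand.

Things in the scene. Friction and masses are not known exactly. Their poses are not given: they have to be found in the camera images.
- cooker: Egg cooker base, fixed: low round white appliance, 196 mm across, 56 mm high, a dial on its front (its -x). Origin: centre of its underside. The egg rack stands on its heating plate (56 mm up) inside a raised steel rim (inner radius 75 mm, top 65 mm up). It stands at the robot's left or right, the slate tray at the other side.
- egg_rack: Loose steel wire rack, 176 mm across, 108 mm high, about 0.28 kg. Origin: centre, level with its feet; z up. Four egg rings (inner radius 20 mm, wire top 34 mm up) 62 mm from the centre at +x, +y, -x (each holds an egg) and -y (empty); outer hoop radius 88 mm at that height. Four legs on the diagonals, 8 mm feet 64 mm out. Loop handle over the centre. Starts at any yaw.
- rack_grip (a point): Middle of the rack's black handle grip, 102 mm above its feet: a level round bar 12 mm thick, 52 mm long, lying along the diagonal between the rack's +x and +y axes (45 deg from x), on two thin uprights 21 mm either side of the centre. Pinch it from above, across the bar.
- slate_tray: Slate tray, fixed, 180 mm (its x) by 350 mm (its y), 8 mm thick. Origin: centre of its underside, so its top is 8 mm above. The two egg cups and the salt shaker stand on its -y half; its +y half is free for the egg rack. Its +y end points to the robot's side of the worktop, within 12 deg.
- egg_cup_a: Loose white ceramic egg cup, 47 mm wide at the rim, foot 46 mm wide, 60 mm high, 0.1 kg. Origin: centre of its underside; z up. A seated egg's widest level (its _mid point) rests 74 mm above this origin.
- egg_cup_a_rim (a point): Centre of egg cup a's mouth, at the height of its rim (60 mm up); the opening is 40 mm wide and about 24 mm deep.
- egg_cup_b: A second egg cup just like egg_cup_a.
- egg_cup_b_rim (a point): Centre of egg cup b's mouth, as for egg cup a.
- egg_a: Loose brown hen's egg, 62 mm long, 46 mm thick, about 0.062 kg. Origin: its blunt end, which is down; z along its length. Starts standing in the rack's ring at +x. The shell cracks if the fingers squeeze it with more than 35 N from each side or if the rack, a cup, the tray or another egg strikes it with more than 30 N.
- egg_a_mid (a point): Point on the egg's axis at its thickest level (46 mm), 27 mm above the blunt end. In the rack it lies 48 mm above the rack's feet, 14 mm above the top of the ring's wire.
- egg_b: As egg_a; starts in the ring at +y of the rack.
- egg_b_mid (a point): As egg_a_mid.
- egg_c: As egg_a; starts in the ring at -x of the rack.
- egg_c_mid (a point): As egg_a_mid.
- salt_shaker: Bystander: glass salt shaker, 44 mm wide, 90 mm high, loose on the tray's end behind the egg cups. Origin: centre of its underside. Leave it.
- tall_pepper_mill: Bystander: square wooden pepper mill, 64 x 64 mm, 278 mm high, loose, at the back between the cooker and the tray. Origin: centre of its underside. Leave it.
- mug_a: Bystander: white mug, 82 mm wide, 112 mm with its handle, 94 mm high, loose, near the right edge of the worktop. Origin: centre of its underside. Leave it.

How it is judged:
On the way:
1. the rack stands level on the slate tray with all its feet, let go, with the three eggs still in it (height (world z) of egg_rack between 0.0055 and 0.0115 m and angle between egg_rack's own z axis and vertical below 0.05 rad and x of egg_rack in the frame of slate_tray between -0.045 and 0.045 m and y of egg_rack in the frame of slate_tray between -0.14 and 0.14 m and contact force between the fingers and egg_rack below 0.1 N and z of egg_a_mid in the frame of egg_rack between 0.04 and 0.056 m and horizontal distance between egg_a_mid and egg_rack between 0.05 and 0.074 m and angle between each of egg_a, egg_b, egg_c's own z axis and vertical below 0.4 rad and z of egg_b_mid in the frame of egg_rack between 0.04 and 0.056 m and horizontal distance between egg_b_mid and egg_rack between 0.05 and 0.074 m and z of egg_c_mid in the frame of egg_rack between 0.04 and 0.056 m and horizontal distance between egg_c_mid and egg_rack between 0.05 and 0.074 m), for 0.3 s.
At the end, for the whole second after the job is handed in: The rack stands level (3 deg) with all feet on the tray; both cups stand upright on the tray, each with an egg seated in it, upright within 20 deg and centred within 8 mm; the third egg still stands in a ring of the rack; the eggs are at rest (height (world z) of egg_rack between 0.0055 and 0.0115 m and angle between egg_rack's own z axis and vertical below 0.05 rad and x of egg_rack in the frame of slate_tray between -0.045 and 0.045 m and y of egg_rack in the frame of slate_tray between -0.14 and 0.14 m and height (world z) of egg_cup_a between 0.0055 and 0.0115 m and angle between each of egg_cup_a, egg_cup_b's own z axis and vertical below 0.08 rad and height (world z) of egg_cup_b between 0.0055 and 0.0115 m and ((horizontal distance between egg_a_mid and egg_cup_a_rim below 0.008 m and z of egg_a_mid in the frame of egg_cup_a between 0.064 and 0.081 m and angle between egg_a's own z axis and vertical below 0.35 rad) or (horizontal distance between egg_b_mid and egg_cup_a_rim below 0.008 m and z of egg_b_mid in the frame of egg_cup_a between 0.064 and 0.081 m and angle between egg_b's own z axis and vertical below 0.35 rad) or (horizontal distance between egg_c_mid and egg_cup_a_rim below 0.008 m and z of egg_c_mid in the frame of egg_cup_a between 0.064 and 0.081 m and angle between egg_c's own z axis and vertical below 0.35 rad)) and ((horizontal distance between egg_a_mid and egg_cup_b_rim below 0.008 m and z of egg_a_mid in the frame of egg_cup_b between 0.064 and 0.081 m and angle between egg_a's own z axis and vertical below 0.35 rad) or (horizontal distance between egg_b_mid and egg_cup_b_rim below 0.008 m and z of egg_b_mid in the frame of egg_cup_b between 0.064 and 0.081 m and angle between egg_b's own z axis and vertical below 0.35 rad) or (horizontal distance between egg_c_mid and egg_cup_b_rim below 0.008 m and z of egg_c_mid in the frame of egg_cup_b between 0.064 and 0.081 m and angle between egg_c's own z axis and vertical below 0.35 rad)) and ((horizontal distance between egg_a_mid and egg_cup_a_rim below 0.008 m and z of egg_a_mid in the frame of egg_cup_a between 0.064 and 0.081 m and angle between egg_a's own z axis and vertical below 0.35 rad) or (horizontal distance between egg_a_mid and egg_cup_b_rim below 0.008 m and z of egg_a_mid in the frame of egg_cup_b between 0.064 and 0.081 m and angle between egg_a's own z axis and vertical below 0.35 rad) or (z of egg_a_mid in the frame of egg_rack between 0.04 and 0.056 m and horizontal distance between egg_a_mid and egg_rack between 0.05 and 0.074 m and angle between egg_a's own z axis and vertical below 0.4 rad)) and ((horizontal distance between egg_b_mid and egg_cup_a_rim below 0.008 m and z of egg_b_mid in the frame of egg_cup_a between 0.064 and 0.081 m and angle between egg_b's own z axis and vertical below 0.35 rad) or (horizontal distance between egg_b_mid and egg_cup_b_rim below 0.008 m and z of egg_b_mid in the frame of egg_cup_b between 0.064 and 0.081 m and angle between egg_b's own z axis and vertical below 0.35 rad) or (z of egg_b_mid in the frame of egg_rack between 0.04 and 0.056 m and horizontal distance between egg_b_mid and egg_rack between 0.05 and 0.074 m and angle between egg_b's own z axis and vertical below 0.4 rad)) and ((horizontal distance between egg_c_mid and egg_cup_a_rim below 0.008 m and z of egg_c_mid in the frame of egg_cup_a between 0.064 and 0.081 m and angle between egg_c's own z axis and vertical below 0.35 rad) or (horizontal distance between egg_c_mid and egg_cup_b_rim below 0.008 m and z of egg_c_mid in the frame of egg_cup_b between 0.064 and 0.081 m and angle between egg_c's own z axis and vertical below 0.35 rad) or (z of egg_c_mid in the frame of egg_rack between 0.04 and 0.056 m and horizontal distance between egg_c_mid and egg_rack between 0.05 and 0.074 m and angle between egg_c's own z axis and vertical below 0.4 rad)) and linear speed of each of egg_a, egg_b, egg_c below 0.02 m/s); the robot touches nothing.
It fails at once if an egg is squeezed: the fingers press on it with more than 70 N in all (35 N from each side) (contact force between the fingers and egg_a above 70 N or contact force between the fingers and egg_b above 70 N or contact force between the fingers and egg_c above 70 N).
It fails at once if the salt shaker, pepper mill or mug is shifted by more than 25 mm or tipped (distance of any of salt_shaker, mug_a, tall_pepper_mill from where it was at the start of the episode above 0.025 m or angle between any of salt_shaker, mug_a, tall_pepper_mill's own z axis and vertical above 0.25 rad).
It fails at once if an egg is knocked or dropped: the rack, an egg cup, the tray or another egg strikes it with more than 30 N (contact force between any of egg_rack, slate_tray, egg_cup_a, egg_cup_b and egg_a above 30 N or contact force between any of egg_rack, slate_tray, egg_cup_a, egg_cup_b, egg_a and egg_b above 30 N or contact force between any of egg_rack, slate_tray, egg_cup_a, egg_cup_b, egg_a, egg_b and egg_c above 30 N).
It fails at once if an egg falls onto the worktop or tray (height (world z) of any of egg_a_mid, egg_b_mid, egg_c_mid below 0.04 m).
It also fails if it takes over 72 s, if anything falls off the work surface, if the arm or the gripper's body presses on something with over 40 N, if the wrist force passes 120 N, or if a joint passes its speed limit or range.

## Working session

There is one attempt and no reset: what is moved stays moved. The work goes in short steps, each a Python script; the robot and the scene stay as the last script left them, time stands still between calls to the robot, and variables do not carry over. Pictures are saved under pics/ and viewed, at most 10 in all, crops included, and the job is handed in when it is done.

```bash
ls; mkdir -p pics; cat > h.py <<'E'
from bench import *
import numpy as np, cv2
def cloud(d):
    K=d["camera_matrix"];Z=d["depth"];V=np.array(d["view"])
    v,u=np.mgrid[:Z.shape[0],:Z.shape[1]]
    P=np.stack([(u-K[0][2])/K[0][0]*Z,-(v-K[1][2])/K[1][1]*Z,-Z,np.ones_like(Z)],-1)
    W=P@np.linalg.inv(V).T
    W=W[...,:3]; W[Z<=0]=np.nan
    return W
def snap(n,f=None):
    d=get_image(n)
    if f: cv2.imwrite("pics/"+f+".png",d["frame"])
    return d
E
python3 - <<'E'
from h import *
for n in("scene","top"):
    d=snap(n,n+"0"); W=cloud(d); np.save(n+"0.npy",W); np.save(n+"f.npy",d["frame"])
    print(n,np.linalg.inv(d["view"])[:3].round(3).tolist(),np.array(d["camera_matrix"]).tolist(),np.nanmin(W,(0,1)),np.nanmax(W,(0,1)))
a=cv2.imread("pics/top0.png");cv2.imwrite("pics/t.png",a)
print(state())
E
```

```text
pics
scene [[0.539, 0.351, -0.766, -0.346], [-0.842, 0.225, -0.49, -0.724], [0.0, 0.909, 0.416, 0.666]] [[528.7594927059409, 0.0, 282.8698768893982], [0.0, 528.7594927059409, 205.83014377076526], [0.0, 0.0, 1.0]] [-0.07045392 -0.7781227  -0.8801424 ] [0.89220228 0.95567993 0.61605162]
top [[0.282, 0.931, -0.233, 0.29], [-0.959, 0.275, -0.061, -0.178], [0.008, 0.24, 0.971, 1.495]] [[486.6785561622719, 0.0, 285.6959441905916], [0.0, 486.6785561622719, 208.9058753165765], [0.0, 0.0, 1.0]] [-0.45829211 -1.52788695 -0.94445235] [0.88868089 1.24037783 0.84936279]
{'time': 0.1, 'joint_pos': array([-1.20968406e+00,  9.17936918e-02,  1.23174045e+00, -2.37346049e-05,
        1.81979026e+00, -5.67229987e-02]), 'dq': array([ 0.00153354, -0.00130201, -0.00317599, -0.00050614, -0.00079175,
        0.00049   ]), 'joint_torque': array([ 3.32134026e-03, -4.47855270e+01, -4.07572067e+01,  7.00919190e-02,
        2.83791107e-02, -1.21533149e-04]), 'ee_pos': array([ 0.24336247, -0.5481639 ,  0.229628  ]), 'ee_rot': array([-8.54121997e-04,  9.78256210e-01,  2.07398259e-01, -1.42644238e-04]), 'ft_force': array([ 0.78464014, -0.3390853 , -0.14783983]), 'moment': array([-0.00986712, -0.0171991 ,  0.02411934]), 'finger_force': 0.0, 'finger_gap': 0.08765152209514557}
```

View pics/top0.png

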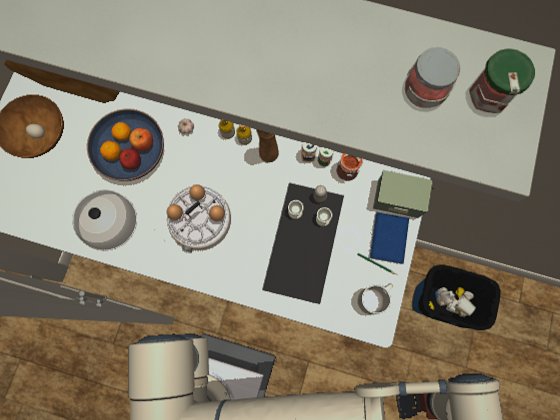

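View pics/scene0.png

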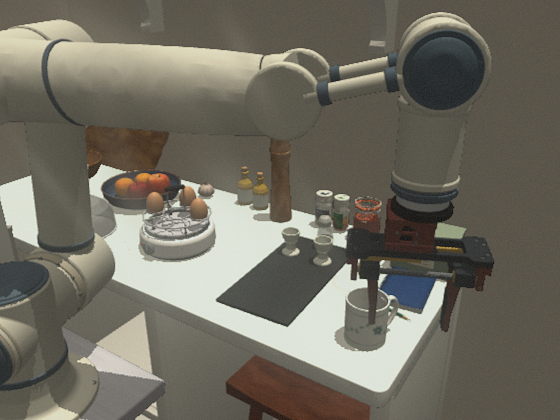

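The top view shows three eggs at (197,192), (175,212) and (217,213), with the black grip near (193,209). The cups are at (295,209) and (324,216), the salt shaker is at (320,193), and the dark tray's free end points toward the robot.

```bash
cat > m.py <<'E'
from h import *
from scipy.optimize import least_squares
def circ(P,r=None):
    f=(lambda p:np.hypot(*(P-p[:2]).T)-(r or p[2]))
    s=least_squares(f,[*P.mean(0),r or .03],loss="soft_l1",f_scale=.002);return s.x.round(4)
def sph(P):  # egg ellipsoid about upright axis, mid+upper half: a=23mm; pointed half 35 mm
    def f(p):
        d=P-p; h=np.where(d[:,2]>0,.035,.027)
        return (np.sqrt((d[:,0]**2+d[:,1]**2)/.023**2+(d[:,2]/h)**2)-1)*.023
    return least_squares(f,P.mean(0)-[0,0,.02],loss="soft_l1",f_scale=.002).x.round(4)
def eggs(W,F,zmid,roi):
    hsv=cv2.cvtColor(F,cv2.COLOR_BGR2HSV)
    M=(hsv[...,1]>85)&(hsv[...,0]<22)&(F[...,2]>70)&(np.abs(W[...,2]-zmid)<.04)&(np.hypot(W[...,0]-roi[0],W[...,1]-roi[1])<.13)
    n,L,S,C=cv2.connectedComponentsWithStats(M.astype(np.uint8))
    return [(C[i].round().tolist(),int(S[i,4]),sph(W[L==i]).tolist()) for i in range(1,n) if S[i,4]>40]
E
python3 - <<'E'
from m import *
for n in("top","scene"):
    W=np.load(n+"0.npy");F=np.load(n+"f.npy")
    c=np.load("top0.npy")[218,198]; print(n,"roi",c.round(3))
    for e in eggs(W,F,.105,c[:2]):print(e)
    near=np.hypot(W[...,0]-c[0],W[...,1]-c[1])<.12
    g=near&(F.max(-1)<60)&(np.abs(W[...,2]-.16)<.012)
    P=W[g];print("grip",len(P),P.mean(0).round(4),P.min(0).round(3),P.max(0).round(3))
    u,s,v=np.linalg.svd(P[:,:2]-P[:,:2].mean(0),full_matrices=False);print(v[0],s/len(P)**.5*12**.5)
    # tray
    t=(F.max(-1)<75)&(np.abs(W[...,2]-.008)<.006)&(np.hypot(W[...,0]-.5,W[...,1]+.2)<.4)
    k,L,S,C=cv2.connectedComponentsWithStats(t.astype(np.uint8)); i=1+np.argmax(S[1:,4])
    P=W[L==i]; r=cv2.minAreaRect(P[:,:2].astype(np.float32));print("tray",len(P),r,np.median(P[:,2]))
    bx=cv2.boxPoints(r);
    # objects on tray
    inside=(W[...,2]>.045)&(W[...,2]<.11)&np.array(np.vectorize(lambda x,y:cv2.pointPolygonTest(bx,(float(x),float(y)),False)>=0 if x==x else False)(W[...,0],W[...,1]))
    k,L,S,C=cv2.connectedComponentsWithStats(inside.astype(np.uint8))
    for i in range(1,k):
        if S[i,4]>20:
            P=W[L==i];q=P[P[:,2]>P[:,2].max()-.012];print("obj",C[i].round(),S[i,4],P.mean(0).round(4),"zmax",P[:,2].max().round(3),circ(q[:,:2]),cv2.minEnclosingCircle(q[:,:2].astype(np.float32)))
    p=(W[...,2]>.2)&(W[...,2]<.29)&(np.hypot(W[...,0]-.62,W[...,1]-.0)<.2);
    if p.any():print("mill",W[p].mean(0).round(3),W[p].min(0).round(3),W[p].max(0).round(3))
E
```

```text
top roi [0.531 0.158 0.059]
([197.0, 192.0], 179, [0.5992, 0.1777, 0.1029])
([174.0, 212.0], 185, [0.5232, 0.2214, 0.103])
([217.0, 213.0], 181, [0.5554, 0.1015, 0.1032])
grip 50 [0.538  0.1593 0.1625] [0.518 0.146 0.156] [0.558 0.172 0.169]
[-0.85799649  0.51365556] [0.04696029 0.00747885]
tray 5233 ((0.563174307346344, -0.16775719821453094), (0.3482855558395386, 0.1770993173122406), 2.857534408569336) 0.008681544322463486
obj [320. 192.] 163 [ 0.7072 -0.1738  0.0805] zmax 0.103 [ 0.7126 -0.1715  0.01  ] ((0.7113860249519348, -0.17207074165344238), 0.015925463289022446)
obj [295. 206.] 145 [ 0.6498 -0.1135  0.0586] zmax 0.074 [ 0.646  -0.1145  0.0207] ((0.6473379135131836, -0.1135861799120903), 0.02359028533101082)
obj [324. 214.] 147 [ 0.6526 -0.204   0.0587] zmax 0.076 [ 0.648  -0.2036  0.0211] ((0.648472249507904, -0.20383800566196442), 0.023353399708867073)
mill [0.786 0.022 0.221] [ 0.78  -0.001  0.2  ] [0.798 0.048 0.253]
scene roi [0.531 0.158 0.059]
([194.0, 201.0], 358, [0.5576, 0.1153, 0.1152])
([155.0, 199.0], 196, [0.5195, 0.2231, 0.1017])
grip 61 [0.5319 0.16   0.1575] [0.513 0.146 0.151] [0.552 0.175 0.163]
[-0.86176994  0.50729929] [0.04718307 0.00751939]
tray 219 ((0.4957423210144043, -0.24521960318088531), (0.11661937087774277, 0.29313766956329346), 66.39483642578125) 0.00480424486676323
mill [0.789 0.015 0.22 ] [ 0.775 -0.004  0.2  ] [0.819 0.054 0.243]
  outputs = ufunc(*args, out=...)
```

```bash
cat >> h.py <<'E'
from scipy.spatial.transform import Rotation as R
def Q(deg):
    t=np.radians(deg);y=np.array([np.cos(t),np.sin(t),0]);z=np.array([0,0,-1.])
    return R.from_matrix(np.stack([np.cross(y,z),y,z],1)).as_quat()[[3,0,1,2]]
def best(p,deg):
    o=[]
    for d in(deg,deg-180):
        q=inverse_kinematics(p,Q(d))
        if q is not None:o.append((abs(q[5]),d,np.round(q,2)))
    return min(o,key=lambda a:a[0]) if o else None
E
python3 - <<'E'
from h import *
for p,d in [((.538,.160,.26),60),((.473,-.172,.26),60),((.647,-.114,.12),0),((.648,-.204,.12),0),((.535,-.156,.12),105),((.457,-.110,.12),15),((.489,-.23,.12),15)]:
    print(p,d,best(p,d))
b=best((.538,.160,.26),60)
move_to((.538,.160,.26),Q(b[1]))
d=snap("wrist","w1");np.save("w1.npy",cloud(d));np.save("w1f.npy",d["frame"])
s=state();print(s["time"],s["ee_pos"])
W=cloud(d);F=d["frame"]
g=(F.max(-1)<60)&(np.abs(W[...,2]-.16)<.01)&(np.hypot(W[...,0]-.538,W[...,1]-.16)<.06)
P=W[g];print(len(P))
if len(P)>10:print(P.mean(0).round(4),cv2.minAreaRect(P[:,:2].astype(np.float32)))
E
```

```text
(0.538, 0.16, 0.26) 60 (np.float64(0.8187419212431926), 60, array([ 0.23, -0.01,  1.28, -0.  ,  1.87, -0.82]))
(0.473, -0.172, 0.26) 60 (np.float64(1.4635739025035823), 60, array([-0.42, -0.16,  1.42, -0.  ,  1.88, -1.46]))
(0.647, -0.114, 0.12) 0 (np.float64(0.22618382059487718), 0, array([-0.23,  0.25,  1.25, -0.  ,  1.64, -0.23]))
(0.648, -0.204, 0.12) 0 (np.float64(0.3550609092185213), 0, array([-0.36,  0.31,  1.18, -0.  ,  1.65, -0.36]))
(0.535, -0.156, 0.12) 105 (np.float64(0.964226070647209), -75, array([-0.34, -0.02,  1.54, -0.  ,  1.62,  0.96]))
(0.457, -0.11, 0.12) 15 (np.float64(0.5704019722154956), 15, array([-0.31, -0.26,  1.76, -0.  ,  1.64, -0.57]))
(0.489, -0.23, 0.12) 15 (np.float64(0.7644041302003552), 15, array([-0.5 , -0.06,  1.58, -0.  ,  1.62, -0.76]))
2.8583 [0.53822799 0.15925625 0.25989554]
838
[0.5351 0.1627 0.1625] ((0.5359562039375305, 0.16209422051906586), (0.010631993412971497, 0.04944637417793274), 60.27994918823242)
```

View pics/w1.png

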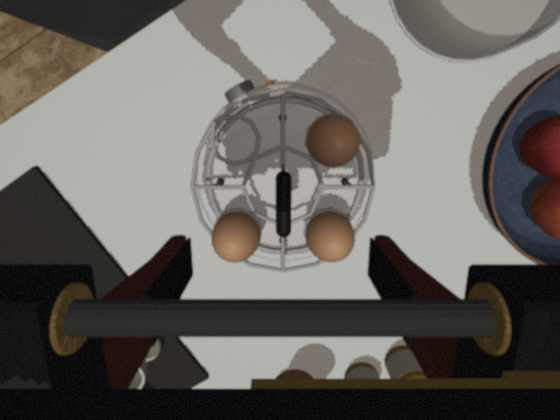

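The wrist view shows the bar centred at (283,203), between the open fingers and perpendicular to their closing line. The egg midpoint, the top view and the wrist view agree on its position to 3 mm. I'll grasp it now.

```bash
python3 - <<'E'
from h import *
def rep(t):
    s=state();print(t,round(s["time"],2),s["ee_pos"].round(4),"F",s["ft_force"].round(1),"M",s["moment"].round(2),"gap",round(s["finger_gap"],4),"ff",round(s["finger_force"],1))
move_l((.5403,.1593,.17),.12);move_l((.5403,.1593,.147),.05);rep("down")
close();rep("closed")
move_l((.5403,.1593,.165),.03);rep("up18")
move_l((.5403,.1593,.225),.08);rep("up")
d=snap("scene","s2")
E
```

```text
down 4.37 [0.5402 0.1593 0.1468] F [-1.  -0.3  0.5] M [-0.01 -0.19 -0.04] gap 0.0876 ff 0.0
closed 5.53 [0.5404 0.1595 0.147 ] F [0.1 0.9 0.1] M [ 0.2  -0.26 -0.02] gap 0.0114 ff 30.0
up18 6.28 [0.5402 0.1593 0.1649] F [ 0.7  0.3 -5.2] M [ 0.03 -0.1  -0.01] gap 0.011 ff 30.0
up 7.18 [0.5401 0.1593 0.2243] F [-0.   0.6 -4.9] M [ 0.02 -0.1  -0.01] gap 0.0108 ff 30.0
```

View pics/s2.png

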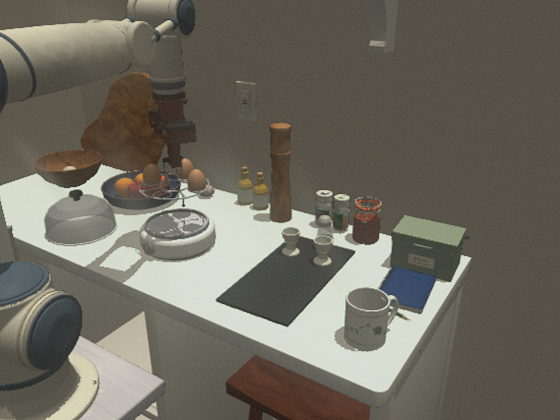

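The rack is up and level with all three eggs, around (170,185), and the cooker is empty. Next I'll carry it to the tray's free end.

```bash
python3 - <<'E'
from h import *
def rep(t):
    s=state();print(t,round(s["time"],2),s["ee_pos"].round(4),"F",s["ft_force"].round(1),"gap",round(s["finger_gap"],4))
X,Y=.4765,-.174
move_l((X,Y,.225),.13);rep("over")
move_l((X,Y,.118),.08);hold(.2);rep("low"); f0=state()["ft_force"][2]
z=.106
while z>.094:
    move_l((X,Y,z),.02); f=state()["ft_force"][2]
    if f-f0>3: break
    z-=.0015
rep("touch")
gripper_open();hold(.4);rep("open")
move_l((X,Y,.26),.12);rep("up")
from m import *
c=(.473,-.172)
d=snap("wrist","w3");W=cloud(d)
for e in eggs(W,d["frame"],.056,c):print("w",e)
d=snap("top","t3");W=cloud(d)
for e in eggs(W,d["frame"],.056,c):print("t",e)
E
```

```text
over 9.99 [ 0.4766 -0.1736  0.225 ] F [ 0.1  0.8 -3.9] gap 0.0112
low 11.68 [ 0.4767 -0.1741  0.1184] F [-0.3  1.  -4.8] gap 0.0112
touch 13.68 [ 0.4767 -0.1741  0.099 ] F [-0.9  1.  -0.5] gap 0.0107
open 15.31 [ 0.4765 -0.174   0.0985] F [-0.2  0.6 -0.8] gap 0.0878
up 16.81 [ 0.4763 -0.1739  0.259 ] F [-0.5 -0.3  0.3] gap 0.0875
w ([324.0, 136.0], 1599, [0.4565, -0.1132, 0.0542])
w ([239.0, 221.0], 1360, [0.4888, -0.2332, 0.0542])
w ([321.0, 221.0], 1422, [0.5326, -0.1572, 0.0543])
t ([277.0, 267.0], 176, [0.4585, -0.1135, 0.0554])
```

View pics/w3.png

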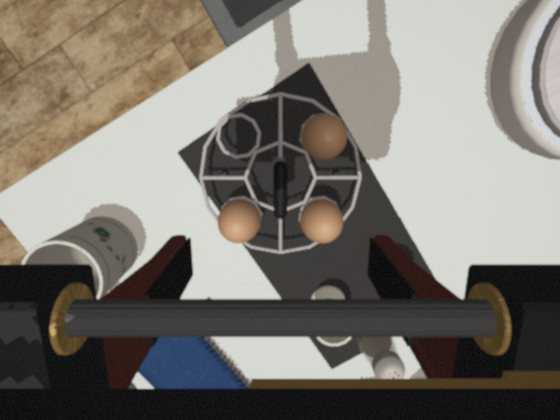

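The rack stands on the tray with its three eggs at (324,136), (239,221) and (321,221) and the empty ring at (239,136). Its centre comes out at (.473,-.173), as planned. Next I'll measure the cups with the same wrist camera.

```bash
python3 - <<'E'
from h import *
from m import circ
move_l((.635,-.160,.26),.15)
d=snap("wrist","w4");W=cloud(d);F=d["frame"]
for c in((.647,-.114),(.648,-.204)):
    m=(np.abs(W[...,2]-.068)<.006)&(np.hypot(W[...,0]-c[0],W[...,1]-c[1])<.034)
    P=W[m][:,:2];print(len(P),circ(P),cv2.minEnclosingCircle(P.astype(np.float32)),W[m][:,2].max().round(4),P.min(0).round(4),P.max(0).round(4))
m=(W[...,2]>.085)&(W[...,2]<.11)&(np.hypot(W[...,0]-.712,W[...,1]+.172)<.04)
if m.any():print("salt",W[m].mean(0).round(3))
print(state()["time"])
E
```

```text
594 [ 0.644  -0.1142  0.0209] ((0.6442559361457825, -0.11415860801935196), 0.02322479709982872) 0.07 [ 0.6215 -0.1369] [ 0.6671 -0.0914]
538 [ 0.6462 -0.2031  0.0209] ((0.6467433571815491, -0.20370565354824066), 0.02334013395011425) 0.0696 [ 0.6238 -0.2267] [ 0.6695 -0.1805]
salt [ 0.708 -0.171  0.093]
18.1667
```

View pics/w4.png

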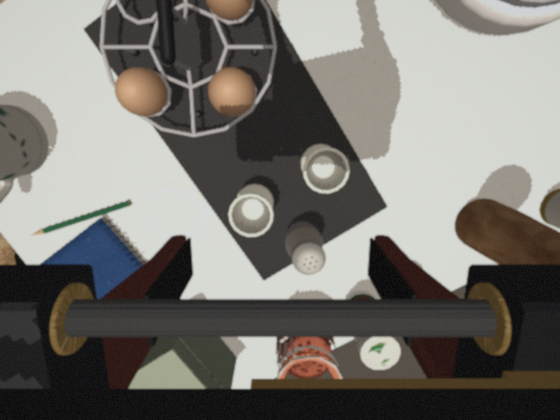

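The cups' mouths are at (325,168) and (251,213), and the salt shaker's top is at (308,262). The fits agree with the top view to 3 mm, so I'll use the averages and move the first egg.

```bash
cat > egg.py <<'E'
from h import *
def rep(t):
    s=state();print(t,round(s["time"],2),s["ee_pos"].round(4),"F",s["ft_force"].round(1),"gap",round(s["finger_gap"],4),"ff",round(s["finger_force"],1))
def pick(e,deg,cup):
    move_to((*e,.16),Q(deg));move_l((*e,.075),.12);move_l((*e,.054),.04);rep("at")
    close();rep("closed")
    move_l((*e,.075),.03);rep("lift");move_l((*e,.145),.1)
    move_l((*cup,.145),.12);rep("over")
def place(cup,z0=.088):
    move_l((*cup,z0+.006),.06);hold(.2);f0=state()["ft_force"][2]
    z=z0
    while z>.077:
        move_l((*cup,z),.02);f=state()["ft_force"][2]-f0
        if f>1.5:break
        z-=.001
    print("z",z,"df",f);rep("set")
def away(cup):
    gripper_open();hold(.2);rep("open");move_l((*cup,.12),.06);move_l((*cup,.2),.15)
E
python3 - <<'E'
from egg import *
pick((.5335,-.1567),105,(.6455,-.114))
snap("scene","s5")
E
```

```text
at 20.52 [ 0.5335 -0.1567  0.0539] F [-0.2  0.5 -0.3] gap 0.0883 ff 0.0
closed 21.27 [ 0.5336 -0.1567  0.0541] F [-0.2  0.3  0.5] gap 0.044 ff 30.0
lift 22.12 [ 0.5334 -0.1567  0.0748] F [-0.1 -0.5 -0.7] gap 0.0447 ff 30.0
over 24.12 [ 0.6452 -0.1142  0.145 ] F [-0.7  0.2 -1.6] gap 0.0442 ff 30.0
```

View pics/s5.png

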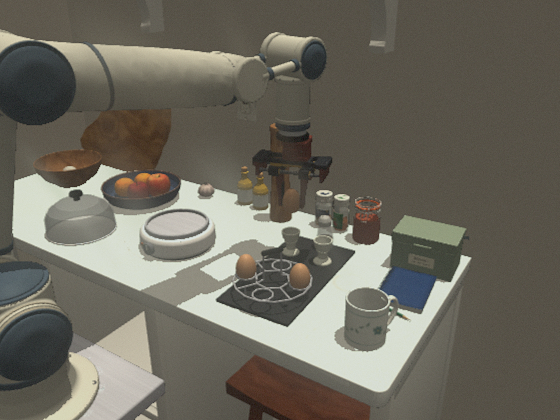

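The egg is held upright at (291,203), above cup a at (291,240). The rack is standing with the other two eggs at (246,267) and (299,276). I'll set this one down.

```bash
python3 - <<'E'
from egg import *
from m import *
c=(.6455,-.114)
place(c);away(c)
move_to((.4897,-.2326,.16),Q(15))
move_l((.50,-.215,.24),.15)
d=snap("wrist","w6");W=cloud(d)
for e in eggs(W,d["frame"],.056,(.473,-.172)):print("w",e)
for e in eggs(W,d["frame"],.085,(.6455,-.114)):print("cup",e)
d=snap("top");W=cloud(d)
for e in eggs(W,d["frame"],.07,(.6,-.15)):print("top",e)
print(state()["time"])
E
```

```text
z 0.07999999999999999 df 5.328507360014681
set 27.82 [ 0.6458 -0.114   0.0807] F [ 0.1 -0.3  4.5] gap 0.0444 ff 30.0
open 28.85 [ 0.6455 -0.114   0.08  ] F [ 0.1 -0.  -0.5] gap 0.0877 ff 0.0
w ([263.0, 67.0], 2070, [0.4571, -0.1137, 0.0542])
w ([263.0, 201.0], 1548, [0.4878, -0.2341, 0.0542])
cup ([474.0, 124.0], 2667, [0.6442, -0.1138, 0.0808])
top ([294.0, 206.0], 96, [0.6467, -0.1135, 0.0802])
32.325
```

View pics/w6.png

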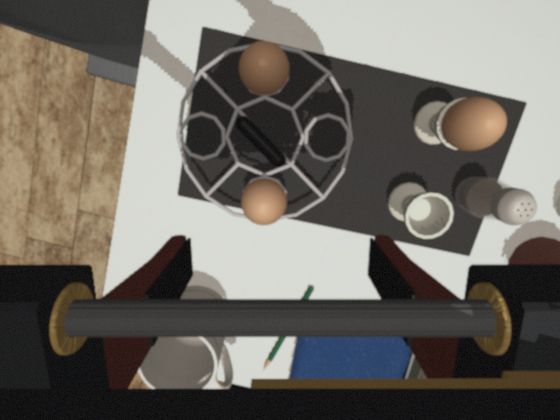

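Egg b is seated in cup a at (474,124), with its mid at z .081 and centred. Egg a in the rack is at (263,201), and cup b's mouth is at (429,216). Now the second egg.

```bash
python3 - <<'E'
from egg import *
from m import *
c=(.6473,-.2037)
pick((.489,-.2333),15,c)
if state()["finger_gap"]>.035:
    place(c);away(c)
    move_l((.50,-.20,.27),.15)
    d=snap("wrist","w7");W=cloud(d)
    for r in ((.473,-.172),(.6455,-.114),c):
        for e in eggs(W,d["frame"],.07,r):print(e)
    snap("scene","s7")
    a,b=(cv2.imread(f"pics/{n}.png") for n in("w7","s7"))
    cv2.imwrite("pics/f7.png",cv2.resize(np.hstack([a,b]),(800,300)))
print(state()["time"])
E
```

```text
at 34.28 [ 0.489  -0.2333  0.0539] F [ 0.3  1.1 -0.5] gap 0.0881 ff 0.0
closed 35.04 [ 0.4891 -0.2333  0.0541] F [0.1 0.  0.1] gap 0.0442 ff 30.0
lift 35.89 [ 0.4889 -0.2333  0.0748] F [ 0.4 -1.1 -0.9] gap 0.0442 ff 30.0
over 38.23 [ 0.647  -0.2039  0.1451] F [-0.3  0.  -0.8] gap 0.0442 ff 30.0
z 0.08499999999999999 df 1.8363609931353937
set 40.63 [ 0.6472 -0.2037  0.0848] F [ 1.2 -0.   0.8] gap 0.0444 ff 30.0
open 41.66 [ 0.6473 -0.2037  0.085 ] F [-0.2 -0.4  0.1] gap 0.0876 ff 0.0
([261.0, 87.0], 1672, [0.4571, -0.1137, 0.0542])
([445.0, 138.0], 1416, [0.6441, -0.1139, 0.0804])
([415.0, 223.0], 1223, [0.6461, -0.2033, 0.0805])
([445.0, 138.0], 1416, [0.6441, -0.1139, 0.0804])
([415.0, 223.0], 1223, [0.6461, -0.2033, 0.0805])
44.4167
```

View pics/f7.png

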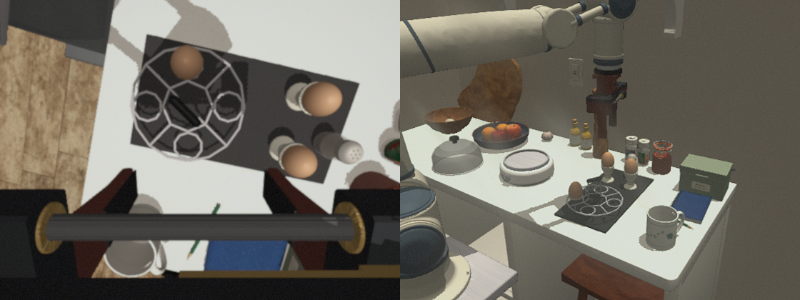

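Both cups hold upright eggs at (322,99) and (299,160), with mids at z .080. The third egg is still in the rack at (187,62), and the bystanders haven't moved. I'm handing it in.

```bash
python3 -c "
from bench import *
hold(.3);print(job_done())"
```

```text
the job is handed in; nothing more can be done
None
```

I handed the job in at about 45 s, and the last pictures showed the rack on the free end of the tray with one egg in it, an upright egg in each cup, and the salt shaker, pepper mill and mug apparently where they started; no verdict came back.

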